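# Push the old garlic bulb through the flap of the food-waste caddy

### The job

Throw the old garlic bulb that lies on top of the food-waste caddy away: with one finger press the orange bar down so that the self-closing flap opens while the bulb is still on its lane, keep it pressed, and with the other finger push the bulb along the lane and over the lip so that it drops into the caddy past the open flap. Then let the flap close. Only push: do not pick up the bulb, and leave the other things on the worktop alone.

Things in the scene. Friction and masses are not known exactly. Their poses are not given: they have to be found in the camera images.
- caddy: White food-waste caddy (fixed), 140 mm tall hollow box; origin on the worktop straight below the middle of the lip (end of the feed lane). +x along the lane toward the green flap, +y to the side of the orange press bar, z up. Box spans x -148 to 153, y -52 to 116 mm; floor inside at z = 10. Beside the lane (y 48 to 110, x -142 to 0) the top is an open notch under the bar.
- lip (a point): Middle of the lip, on top of the deck (140 mm above the worktop); caddy axes. The feed lane is a level black deck from x = -145 to 0 (the lip), open at the robot end, between two slippery green rails 30 mm high with inner faces at y = -35 and +35 mm, which reach on over the flap to x = 64. Beyond the lip the flap plate, level with the deck, runs from x = 2 to its hinge at x = 140 mm, over the whole width.
- flap (a joint): Flap angle, rad: 0 shut, grows as its free edge at the lip swings down into the box; stop at 0.95. A spring shuts it once let go (2 to 7 N at the bar). Open, it is a ramp falling back toward the lip: at 0.45 or more a bulb coming over the lip rolls down it under the deck. Shut, it carries the bulb.
- bar_mid (a point): Middle of the top face of the orange press bar, fixed on the flap. Bar 46 mm wide (caddy y 55 to 101), top sloping straight from 109 mm above the deck at x = -66 to 45 mm above it at x = 105 (flap shut). Pressed by a fingertip to about 10 mm above deck level at any x from -60 to 70 mm, the flap stands at 0.45 to 0.7 rad; the finger can slide along the bar meanwhile.
- garlic_center (a point): Centre of the old garlic bulb (whitish, roundish, 48 x 50 mm, 51 mm tall) standing on the deck of the feed lane; the centre is 25 mm above the deck. It weighs 17 to 34 g and can roll.
- white_mug: white mug, 86 x 119 x 100 mm, on the worktop to the right; origin at its underside centre. Bystander.
- spice_jar: small spice jar with dark cap, 41 mm across, 105 mm tall, on the worktop to the left; origin at its underside centre. Bystander.
- tin: low food tin, 75 mm across, 58 mm tall, to the right; origin at its underside centre. Bystander.
- lemon_1: a lemon, 78 x 55 x 56 mm, on the worktop to the right (not waste: it stays); origin at its underside centre. Bystander.
- lemon_2: another lemon, 67 x 54 x 54 mm, on the worktop to the right; origin at its underside centre. Bystander.

How it is judged:
By the outcome, as a careful person would: the job done as asked, in the order asked, and still so for the second after the job is handed in, with the robot touching nothing.
It also fails if it takes over 38 s, if anything falls off the work surface, if the arm or the gripper's body presses on something with over 40 N, if the wrist force passes 120 N, or if a joint passes its speed limit or range.

### The arm

A 7-joint arm with a two-finger parallel gripper is mounted at the origin on a cart in front of the work surface, level with it; the furniture and walls round the work are solid. World frame = base frame: x ahead of the robot, y to its left, z up, the work surface at z = 0. Lengths are in m, angles in rad, forces in N, time in s.
With the tool pointing down it reaches from about 0.4 to 0.85 m from the base axis. Payload 10.4 kg.
Tool frame: the origin (TCP) lies between the finger pads; the fingertips stand 22 mm ahead of it and the grasp point (between the pads) lies 3 mm ahead of it; z points along the fingers, y is the direction in which the jaws open and shut (so a half turn about z gives the same grasp; the last joint's range is limited). The gripper opens to 87 mm and grips with 3 to 60 N. Pads are 19 mm wide; open, the fingers measure 117 mm over their backs; the gripper's body (75 mm by 190 mm) begins 51 mm behind the grasp point.
Start: joints at [1.317, 0.332, -0.065, 1.46, 0.022, 1.35, -0.088], TCP at [0.143, -0.608, 0.245] pointing down, gripper open.
Joint ranges: [-2.6, 2.6], [-0.5, 2.12], [-1.47, 1.34], [0.16, 2.42], [-1.27, 4.41], [0.06, 2.06], [-2.6, 2.6]. Speed limits (rad/s): [2.22, 2.22, 2.79, 2.79, 3.14, 3.14, 3.14].

### API

Orientations are given as a unit quaternion [w, x, y, z].
In Python, from bench import observe, vision, order gives the robot as it stands. The module is installed in compiled form; this text tells all that it offers.
- The arm moves only by the shell command python3 -m handwheel 'ROWS'. ROWS is text: rows parted by semicolons, each of 5 numbers parted by spaces: the shift along the tool's x, y, z in cm, then the turn about the tool's z in rad, then the opening, from -1 (shut) to 1 (fully open). A call has 1 to 12 rows; each row is the pose to reach, as a shift and turn from the pose commanded when the call began, along the tool's axes at that moment; what a row does not reach only later rows make up. A row lasts 1/12 s, in which the tool goes at most 41.7 mm and 7.16 degrees, less where a joint would pass 70% of its speed; a pose out of reach is approached as far as the arm can. A call with a gripper value outside its range is refused whole. The fingers move at their own pace and stop on an object; the grip force is fixed at half the most. Time passes only in rows, so rows that repeat a pose let the fingers close. It gives the time, the measured TCP pose, the force and the opening at its end, in the units of the state.
- observe(): the state, without advancing time (a new reading comes with each control period).
- vision.camera(name): name is "scene" or "top" or "wrist"; returns a dict with "pixels" (480x640x3 uint8, blue, green, red), "fx", "fy", "cx", "cy" (pixels), "world_to_cam" (4x4, takes a point from world to camera coordinates); the wrist camera has in their place "mount" (4x4, takes a point from camera to tool coordinates, whose origin is the TCP and whose axes are the flange's). Camera axes: x right, y up, looking along -z (the intrinsics and any distortion apply to the point x, -y, -z); pixel columns grow to the right and rows downward; lengths in m; the calibration is good to about 2 mm. The wrist camera is an equidistant fisheye: a pixel r from the principal point sees the ray r / f radians off the axis. A picture is of the moment at which its call begins: read the wrist's pose just before it. There is no depth.
- order.finish_job(): hands the job in, once; it reports no verdict.
The state is a dict: "clock": time; "q": joint angles; "qvel": joint speeds; "tau": joint torques, N m; "position": TCP position; "tool_rot": TCP orientation; "contact_force": force on the tool from outside, world axes, zero at the start; "wrist_torque": the same for the moment, N m; "grip_width": finger opening in m.
Only numpy, scipy, OpenCV 4.12 (cv2) and the standard library are available. Lean on these libraries where they do the work, as an engineer would, in place of code of your own. Each camera call takes 0.05 s, during which the arm holds its last target.

## Working session

There is one attempt and no reset: what is moved stays moved. The work goes in short steps, Python scripts to look and compute and a shell command to move; the robot and the scene stay as the last step left them, time stands still between calls to the robot, and variables do not carry over. Pictures are saved under pics/ and viewed, and the job is handed in when it is done.

```bash
mkdir -p pics
python3 - <<'E'
from bench import observe, vision
import cv2, json
s=observe(); print({k:(v if not hasattr(v,'tolist') else v.tolist()) for k,v in s.items()})
for n in ("scene","top"):
    c=vision.camera(n); cv2.imwrite(f"pics/{n}0.png",c["pixels"]); print(n,c["fx"],c["fy"],c["cx"],c["cy"],c["world_to_cam"], [k for k in c])
E
```

```text
{'clock': 0.0, 'q': [1.3173888871284767, 0.33289326186887835, -0.06469243125708057, 1.4609635154152254, 0.021626766764569236, 1.3498747404978082, -0.08850911308687587], 'qvel': [-0.0003766222228485577, 0.0001438189850986174, 0.0021366490915768993, -0.0018422942104086826, 0.0009663694926598263, 0.00018464643402007664, -0.0011961490845495534], 'tau': [0.0003960709273087559, -62.32497453689575, 0.025064298533834517, -38.98927688598633, -0.061312196776270866, 0.03978280001319945, 0.00012939286079927115], 'position': [0.1428782934306073, -0.6080818228541115, 0.24372994304044276], 'tool_rot': [-0.0007094799898758733, 0.9933474819307524, 0.11515320177698136, -0.0001300018735203931], 'contact_force': [0.0487109631135067, 0.9120300897558647, 0.2356645474978225], 'wrist_torque': [-0.0438460871018218, -0.014926201825839003, -0.045818825059773215], 'grip_width': 0.08697886804757037}
scene 513.5758938701733 513.5758938701733 320.114179649898 241.57798070221708 [[ 0.83502143 -0.55002743  0.01445789 -0.50378228]
 [ 0.34262017  0.54034846  0.76852779 -0.2863687 ]
 [-0.43052366 -0.63678361  0.63965304 -1.58101978]
 [ 0.          0.          0.          1.        ]] ['pixels', 'fx', 'fy', 'cx', 'cy', 'world_to_cam']
top 526.5708775381794 526.5708775381794 321.9412578031038 245.79347070009965 [[ 0.02727945 -0.99950653 -0.01557352 -0.04490195]
 [ 0.99874062  0.02659569  0.04254231 -0.58078063]
 [-0.04210713 -0.01671444  0.99897328 -1.46142966]
 [ 0.          0.          0.          1.        ]] ['pixels', 'fx', 'fy', 'cx', 'cy', 'world_to_cam']
```

View pics/scene0.png

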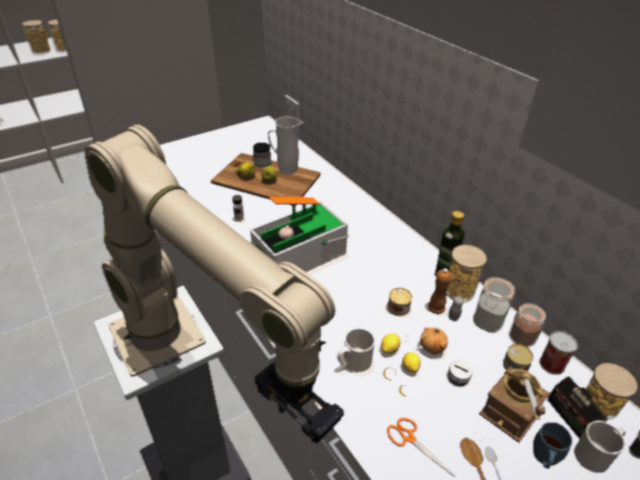

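View pics/top0.png

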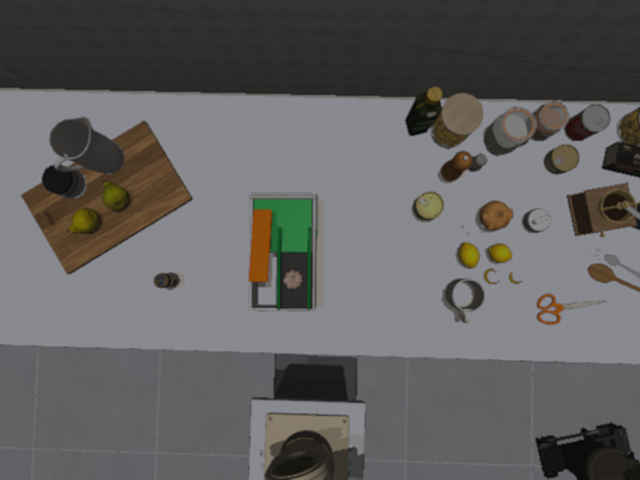

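```bash
cat > h.py <<'E'
import numpy as np, cv2
from bench import observe, vision
def proj(c,p):
    W=c["world_to_cam"]; q=W[:3,:3]@np.asarray(p,float)+W[:3,3]
    return c["cx"]+c["fx"]*q[0]/-q[2], c["cy"]-c["fy"]*q[1]/-q[2]
def ray(c,u,v):
    W=c["world_to_cam"];R=W[:3,:3];t=W[:3,3]
    d=R.T@np.array([(u-c["cx"])/c["fx"],-(v-c["cy"])/c["fy"],-1.]); return -R.T@t,d
def onz(c,u,v,z):
    o,d=ray(c,u,v); return o+d*(z-o[2])/d[2]
E
python3 - <<'E'
from h import *
for n,(x,y,w,h) in dict(top=(235,180,100,145),scene=(225,185,140,100)).items():
    im=cv2.imread(f"pics/{n}0.png")[y:y+h,x:x+w]
    s=4 if n=="top" else 5
    cv2.imwrite(f"pics/{n}0c.png",cv2.resize(im,None,fx=s,fy=s,interpolation=cv2.INTER_CUBIC))
E
```

```text
(no output)
```

View pics/top0c.png

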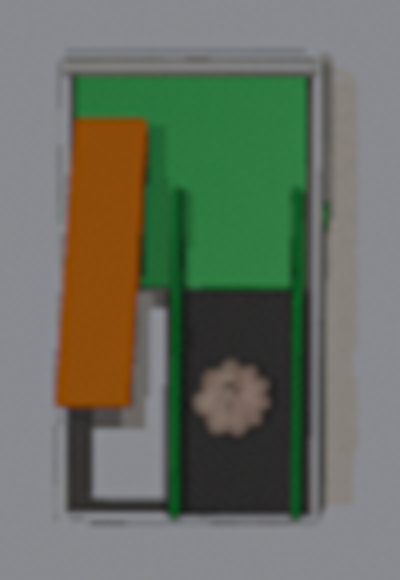

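View pics/scene0c.png

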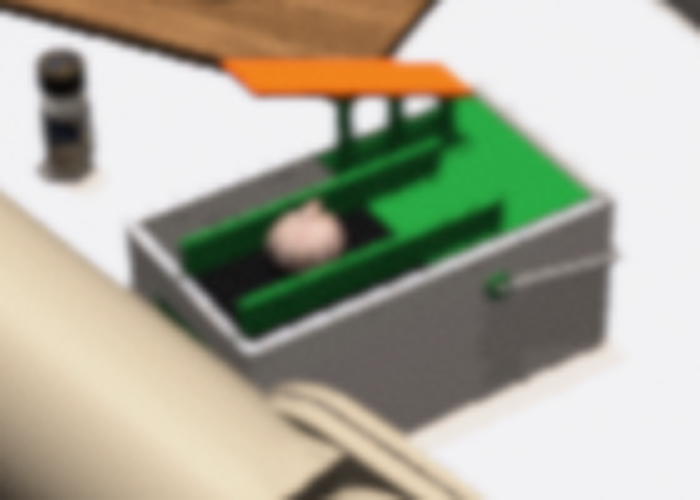

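Run:
```python
from h import *
c=vision.camera("top"); im=c["pixels"]; hsv=cv2.cvtColor(im,cv2.COLOR_BGR2HSV)
X0,Y0,W,H=235,180,100,145
big=cv2.resize(im[Y0:Y0+H,X0:X0+W],None,fx=4,fy=4,interpolation=cv2.INTER_CUBIC); hb=cv2.cvtColor(big,cv2.COLOR_BGR2HSV)
def full(p): return ((p[0]+.5)/4-.5+X0,(p[1]+.5)/4-.5+Y0)
orange=cv2.inRange(hb,(5,150,80),(20,255,255))
k=max(cv2.findContours(orange,0,1)[0],key=cv2.contourArea); ap=cv2.approxPolyDP(k,8,True)[:,0]
for p in ap: 
    u=full(p); print("bar",p,onz(c,*u,.249),onz(c,*u,.185))
def pt(n,x,y,z): print(n,np.round(onz(c,*full((x,y)),z),4))
pt("farL",66,62,.14);pt("farR",322,62,.14);pt("nearL",66,518,.14);pt("nearR",322,515,.14)
# lip: column transitions black->green
for x in (200,220,240,260,280):
    col=big[:,x].astype(int); g=col[:,1]-col[:,2]
    ys=[y for y in range(260,320) if g[y-1]>=45>g[y]]; print(x,ys,[np.round(onz(c,*full((x,y)),.14),4) for y in ys])
m=cv2.inRange(big,(55,60,80),(255,255,255)); m[:, :184]=0;m[:,288:]=0;m[:320]=0;m[470:]=0
k=max(cv2.findContours(m,0,1)[0],key=cv2.contourArea); (x,y),r=cv2.minEnclosingCircle(k); print("bulb",x,y,r,cv2.boundingRect(k)); 
M=cv2.moments(k);pt("bulb",M["m10"]/M["m00"],M["m01"]/M["m00"],.165)
# rail faces at several rows (rail top .17)
for y in (320,480):
    r=big[y].astype(int); g=r[:,1]-r[:,2]; print(y,g[160:310:2].tolist())
```

```text
bar [ 76 119] [0.65347017 0.13029461 0.249     ] [0.6604008  0.13983835 0.185     ]
bar [ 57 400] [0.48780481 0.13603058 0.249     ] [0.48614992 0.14587159 0.185     ]
bar [117 407] [0.48468455 0.10065365 0.249     ] [0.48286795 0.10866126 0.185     ]
bar [130 400] [0.48898953 0.09315215 0.249     ] [0.48739603 0.10077101 0.185     ]
bar [146 129] [0.64861221 0.08876578 0.249     ] [0.65529108 0.09615731 0.185     ]
bar [136 119] [0.65437552 0.09485506 0.249     ] [0.66135306 0.10256216 0.185     ]
farL [0.7019 0.1542 0.14  ]
farR [ 0.706  -0.0103  0.14  ]
nearL [0.4102 0.1446 0.14  ]
nearR [ 0.4167 -0.0184  0.14  ]
200 [289] [array([0.5583, 0.0636, 0.14  ])]
220 [289] [array([0.5586, 0.0508, 0.14  ])]
240 [289] [array([0.559, 0.038, 0.14 ])]
260 [289] [array([0.5593, 0.0252, 0.14  ])]
280 [290] [array([0.559 , 0.0124, 0.14  ])]
bulb 231.57861328125 397.92340087890625 38.436832427978516 (194, 361, 75, 74)
bulb [0.4899 0.0396 0.165 ]
320 [1, 1, -3, 0, 5, 24, 49, 68, 71, 60, 43, 22, 9, -1, -2, -1, -1, -1, -2, -1, 0, 1, -1, -2, -2, -3, -2, -2, -2, -1, 0, -1, -1, -1, 0, 0, -1, -1, -1, 0, -1, -1, -1, 0, 0, 0, 0, -1, -1, -1, 1, 1, 0, -1, -1, -1, -1, -1, -1, -1, -1, -2, -3, 0, 4, 19, 40, 61, 72, 71, 58, 36, 17, 1, -3]
480 [0, -1, -4, 3, 15, 38, 62, 75, 70, 53, 35, 17, 5, -1, -3, -2, -1, -1, 0, 0, -1, 0, 0, 0, -1, -1, -1, 0, 0, -1, -2, -1, -1, 0, 1, 1, 0, -1, -1, 0, -1, 0, 1, 0, -1, -1, -2, -2, -1, -1, -1, -1, -1, 0, 0, -1, -2, -2, -1, -1, -2, -2, -4, 3, 11, 31, 51, 66, 70, 60, 42, 20, 5, -5, -5]
```

```bash
python3 -m handwheel '2 0 -4 -0.1 1;6 -3 -8 -0.2 1;10 -6 -9.6 -0.3 1;14 -9 -9.6 -0.4 1;18 -12 -9.6 -0.5 1;22 -14.5 -9.6 -0.6 1;25 -17 -9.6 -0.7 1;28 -19.5 -9.6 -0.8 1;31 -21.5 -9.6 -0.9 1;34 -23.6 -9.6 -1 1;34 -23.6 -9.6 -1.1 1;34 -23.6 -9.6 -1.2 1'
```

```text
clock: 1.15
position: [0.425, -0.2934, 0.3408]
tool_rot: [0.0, 0.75, 0.662, 0.001]
contact_force: [-0.0, 1.9, -0.9]
grip_width: 0.087
```

```bash
python3 -m handwheel '3 0.4 0 -0.1 1;7 0.4 0 -0.2 1;11 0.4 0 -0.3 1;15 0.4 0 -0.4 1;19 0.4 0 -0.5 1;23 0.4 0 -0.6 1;27 0.4 0 -0.7 1;31 0.4 0 -0.8 1;34 0.4 0 -0.9 1;36.5 0.4 0 -1 1;37.3 0.4 0 -1.08 1;37.3 0.4 0 -1.08 1'
python3 - <<'E'
from h import *
s=observe(); print(np.round(s["position"],4),np.round(s["tool_rot"],4),s["clock"],np.round(s["q"],2))
for n in ("scene","top","wrist"):
    c=vision.camera(n); cv2.imwrite(f"pics/{n}1.png",c["pixels"])
    if n=="wrist": print(c["mount"],c["fx"],c["cx"],c["cy"])
E
```

```text
clock: 2.15
position: [0.4757, 0.0706, 0.3405]
tool_rot: [-0.0, 0.306, 0.952, 0.0]
contact_force: [0.6, -1.0, -1.0]
grip_width: 0.0867
[0.4757 0.0706 0.3405] [-1.000e-04  3.062e-01  9.520e-01  2.000e-04] 2.15 [ 0.6   0.02 -0.84  1.63  0.02  1.5   0.71]
[[ 2.94295011e-04  9.58927668e-01  2.83650560e-01  7.76511532e-02]
 [ 9.99999956e-01 -2.74468445e-04 -1.09640581e-04  3.38892206e-04]
 [-2.72842591e-05  2.83650580e-01 -9.58927707e-01 -1.40561432e-01]
 [ 0.00000000e+00  0.00000000e+00  0.00000000e+00  1.00000000e+00]] 371.64829954431775 316.38428747508397 231.70052062069522
```

View pics/wrist1.png

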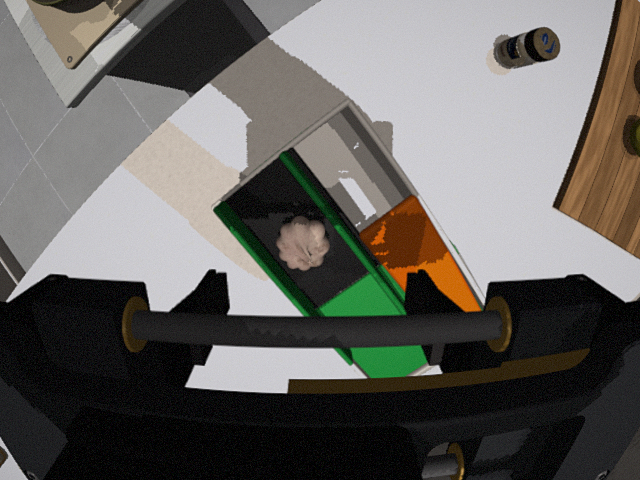

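View pics/scene1.png

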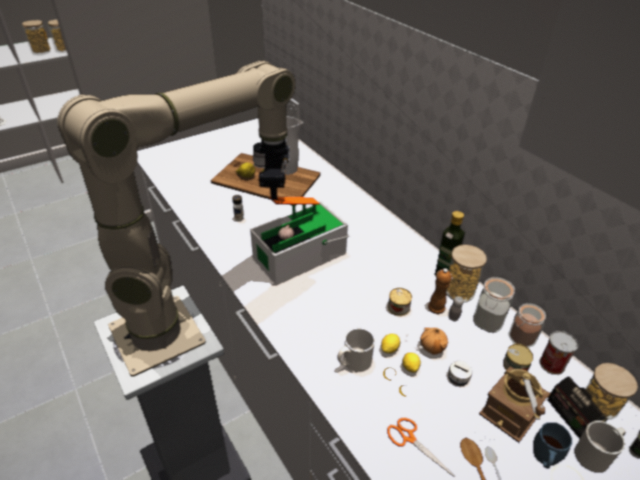

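```bash
cat >> h.py <<'E'
from scipy.spatial.transform import Rotation as Ro
def wray(c,s,u,v):
    dx,dy=u-c["cx"],v-c["cy"]; r=np.hypot(dx,dy); t=r/c["fx"]
    d=np.array([np.sin(t)*dx/r,-np.sin(t)*dy/r,-np.cos(t)])
    M=c["mount"]; q=s["tool_rot"]; R=Ro.from_quat([q[1],q[2],q[3],q[0]]).as_matrix()
    return R@M[:3,3]+np.array(s["position"]), R@(M[:3,:3]@d)
def wonz(c,s,u,v,z):
    o,d=wray(c,s,u,v); return np.round(o+d*(z-o[2])/d[2],4)
def wpix(c,s,p):
    M=c["mount"]; q=s["tool_rot"]; R=Ro.from_quat([q[1],q[2],q[3],q[0]]).as_matrix()
    k=M[:3,:3].T@(R.T@(np.array(p)-s["position"])-M[:3,3]); r=np.hypot(k[0],k[1]); t=np.arctan2(r,-k[2])
    return c["cx"]+c["fx"]*t*k[0]/r, c["cy"]-c["fx"]*t*k[1]/r
E
python3 - <<'E'
from h import *
s=observe(); c=vision.camera("wrist")
print(np.round(s["position"],4))
for n,u,v,z in [("bulb",303,243,.165),("lip R",318,307,.14),("lip L",368,278,.14),("bar nearR",360,230,.249),("bar nearL",415,195,.249),("corner nearR",215,207,.14),("cornernearL",349,100,.14),("railRnear",217,208,.17),("railLnear",286,152,.17)]:
    print(n,wonz(c,s,u,v,z))
E
```

```text
[0.476  0.0667 0.3403]
bulb [0.4902 0.0416 0.165 ]
lip R [0.561  0.0064 0.14  ]
lip L [0.5646 0.0661 0.14  ]
bar nearR [0.4848 0.0959 0.249 ]
bar nearL [0.4868 0.1386 0.249 ]
corner nearR [ 0.4169 -0.0108  0.14  ]
cornernearL [0.4124 0.1503 0.14  ]
railRnear [0.4184 0.001  0.17  ]
railLnear [0.4168 0.0791 0.17  ]
```

```bash
python3 -m handwheel '0.5 0.7 1 0 1;0.5 0.7 3 0 1;0.5 0.7 5 0 1;0.5 0.7 6 0 1;0.5 0.7 6 0 1;0.5 0.7 6 0 1'
python3 - <<'E'
from h import *
s=observe(); print(np.round(s["position"],4),s["clock"],np.round(s["contact_force"],1))
c=vision.camera("wrist"); cv2.imwrite(f"pics/wrist2.png",c["pixels"])
c=vision.camera("scene"); cv2.imwrite(f"pics/scene2.png",cv2.resize(c["pixels"][120:280,200:380],None,fx=4,fy=3.75,interpolation=cv2.INTER_CUBIC))
s=observe(); print(np.round(s["position"],4))
E
```

```text
clock: 2.85
position: [0.4759, 0.0763, 0.2805]
tool_rot: [-0.0, 0.311, 0.951, -0.0]
contact_force: [-0.0, 0.1, -0.2]
grip_width: 0.0872
[0.4759 0.0763 0.2805] 2.85 [-0.   0.1 -0.2]
[0.4765 0.0765 0.2815]
```

View pics/wrist2.png

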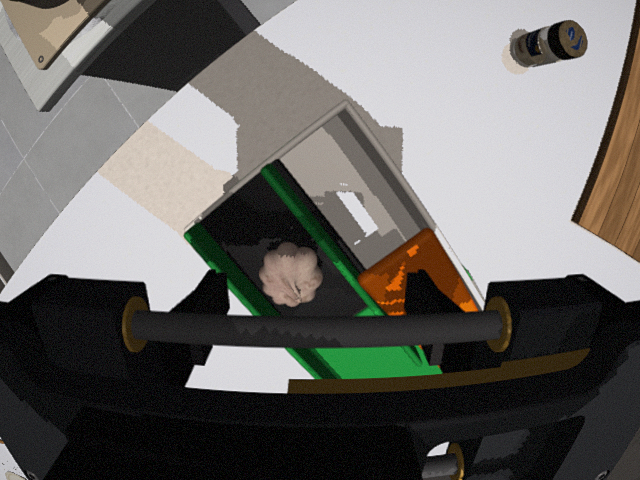

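View pics/scene2.png

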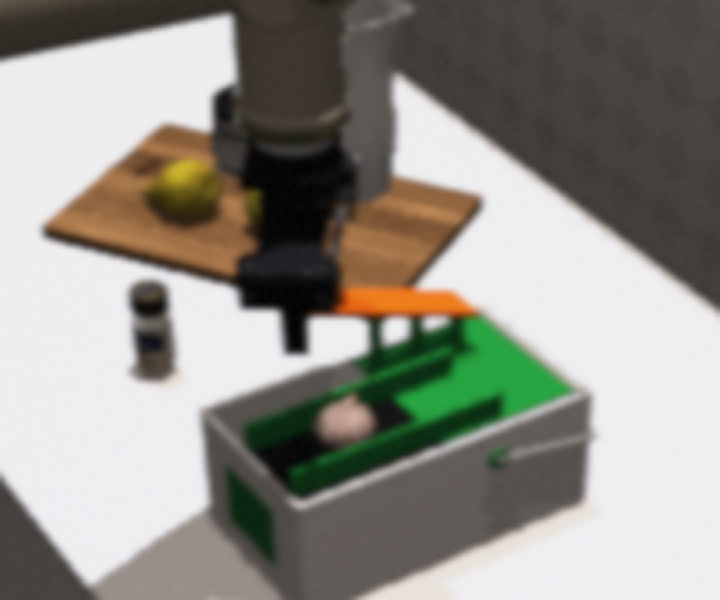

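Run:
```python
from h import *
s=observe(); c=vision.camera("wrist"); M=c["mount"]
def tp(p):
    k=M[:3,:3].T@(np.array(p,float)-M[:3,3]); r=np.hypot(k[0],k[1]); t=np.arctan2(r,-k[2]); return np.round((c["cx"]+c["fx"]*t*k[0]/r, c["cy"]-c["fx"]*t*k[1]/r))
for y in (-.0585,-.0435,.0435,.0585):
  for x in (-.0095,.0095): print(x,y,tp([x,y,.022]))
print("bulb", wpix(c,s,[.490,.0405,.165]))
```

```text
-0.0095 -0.0585 [201. 305.]
0.0095 -0.0585 [196. 271.]
-0.0095 -0.0435 [229. 306.]
0.0095 -0.0435 [226. 272.]
-0.0095 0.0435 [402. 306.]
0.0095 0.0435 [406. 272.]
-0.0095 0.0585 [431. 305.]
0.0095 0.0585 [435. 271.]
bulb (np.float64(287.6245047592446), np.float64(274.6004013104553))
```

```bash
python3 -m handwheel '0 0 1 0 1;0 0 2 0 1;0 0 3.5 0 1;0 0 5 0 1;0 0 6.5 0 1;0 0 8 0 1;0 0 9.5 0 1;0 0 10.5 0 1;0 0 11.2 0 1;0 0 11.2 0 1;0 0 11.2 0 1'
python3 - <<'E'
from h import *
s=observe(); print(np.round(s["position"],4),s["clock"],np.round(s["contact_force"],1))
c=vision.camera("wrist"); cv2.imwrite(f"pics/wrist3.png",c["pixels"])
c=vision.camera("scene"); cv2.imwrite(f"pics/scene3.png",cv2.resize(c["pixels"][120:280,200:380],None,fx=4,fy=3.75,interpolation=cv2.INTER_CUBIC))
s=observe(); print(np.round(s["position"],4))
E
```

```text
clock: 3.92
position: [0.476, 0.0765, 0.1685]
tool_rot: [-0.0, 0.31, 0.951, -0.0]
contact_force: [-1.2, 0.5, 2.0]
grip_width: 0.0868
[0.476  0.0765 0.1685] 3.9167 [-1.2  0.5  2. ]
[0.4764 0.0766 0.1692]
```

View pics/wrist3.png

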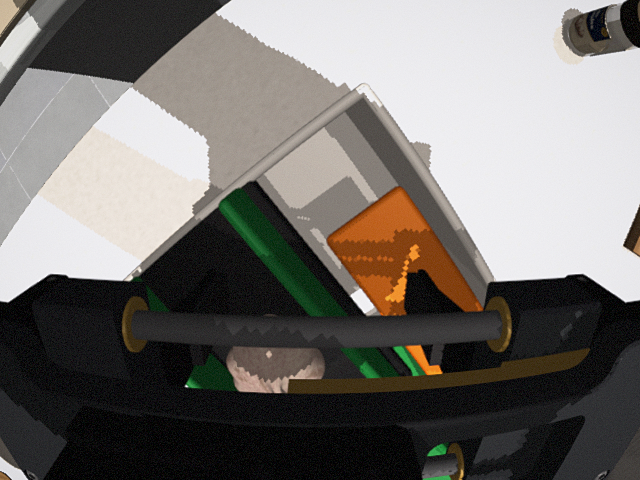

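View pics/scene3.png

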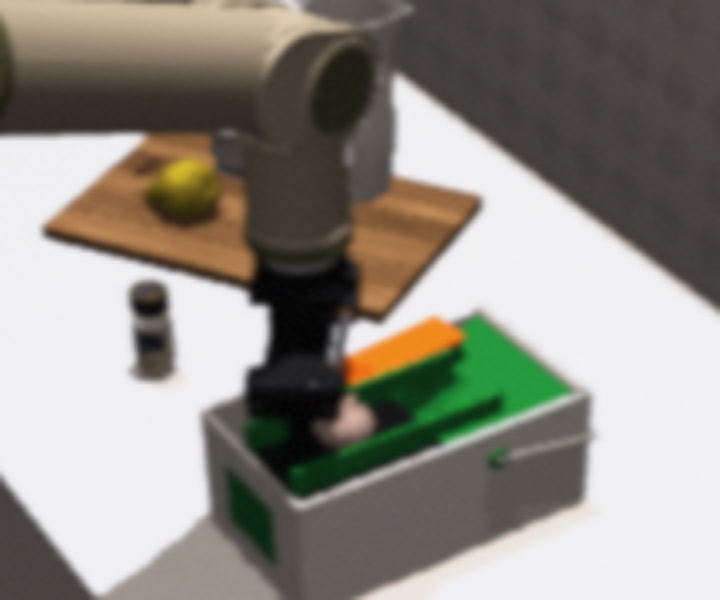

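```bash
python3 -m handwheel '-0.4 0.3 0.15 0 1;-0.8 0.6 0.15 0 1;-1.2 0.9 0.15 0 1;-1.6 1.2 0.15 0 1;-2 1.5 0.15 0 1;-2.4 1.8 0.15 0 1;-2.8 2.1 0.15 0 1;-3.2 2.4 0.15 0 1;-3.6 2.75 0.15 0 1;-4 3.05 0.15 0 1;-4.4 3.35 0.15 0 1;-4.8 3.65 0.15 0 1'
python3 - <<'E'
from h import *
s=observe(); print(np.round(s["position"],4),s["clock"],np.round(s["contact_force"],1))
c=vision.camera("wrist"); cv2.imwrite(f"pics/wrist4.png",c["pixels"])
c=vision.camera("scene"); cv2.imwrite(f"pics/scene4.png",cv2.resize(c["pixels"][120:280,200:380],None,fx=4,fy=3.75,interpolation=cv2.INTER_CUBIC))
s=observe(); print(np.round(s["position"],4))
E
```

```text
clock: 5.02
position: [0.5368, 0.0777, 0.167]
tool_rot: [-0.0, 0.31, 0.951, -0.0]
contact_force: [-3.1, 0.7, 3.2]
grip_width: 0.0869
[0.5368 0.0777 0.167 ] 5.0167 [-3.1  0.7  3.2]
[0.5373 0.0777 0.1671]
```

View pics/wrist4.png

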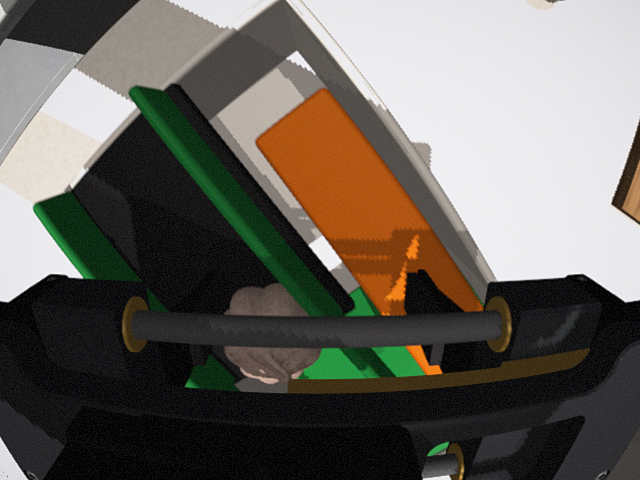

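View pics/scene4.png

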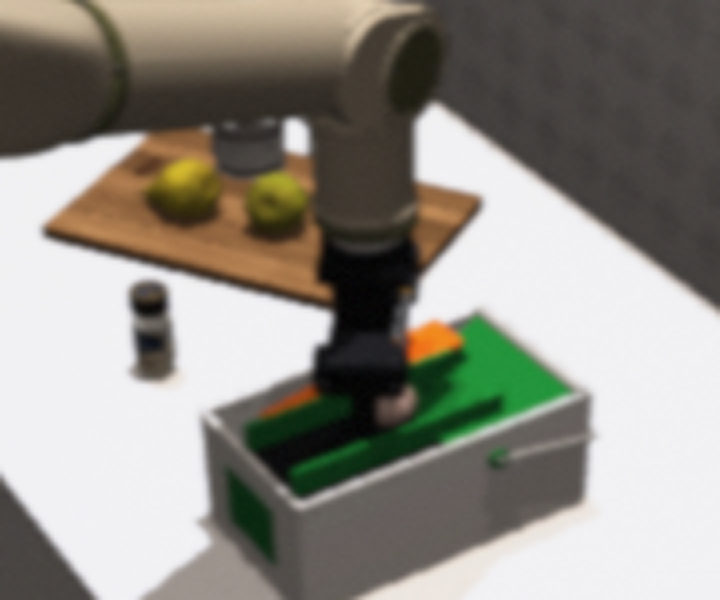

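```bash
python3 -m handwheel '-0.2 0.5 0 0 1;-0.5 0.8 0 0 1;-0.9 1.1 0 0 1;-1.3 1.4 0 0 1;-1.7 1.7 0 0 1;-2.1 2.05 0 0 1;-2.5 2.4 0 0 1;-2.9 2.8 0 0 1;-3.3 3.1 0 0 1;-3.3 3.1 0 0 1;-3.3 3.1 0 0 1'
python3 - <<'E'
from h import *
s=observe(); print(np.round(s["position"],4),s["clock"],np.round(s["contact_force"],1))
c=vision.camera("wrist"); cv2.imwrite(f"pics/wrist5.png",c["pixels"])
c=vision.camera("scene"); cv2.imwrite(f"pics/scene5.png",cv2.resize(c["pixels"][120:280,200:380],None,fx=4,fy=3.75,interpolation=cv2.INTER_CUBIC))
E
```

```text
clock: 6.03
position: [0.5822, 0.0835, 0.1673]
tool_rot: [0.001, 0.31, 0.951, 0.0]
contact_force: [-1.5, 0.8, 6.0]
grip_width: 0.0873
[0.5822 0.0835 0.1673] 6.0333 [-1.5  0.8  6. ]
```

View pics/wrist5.png

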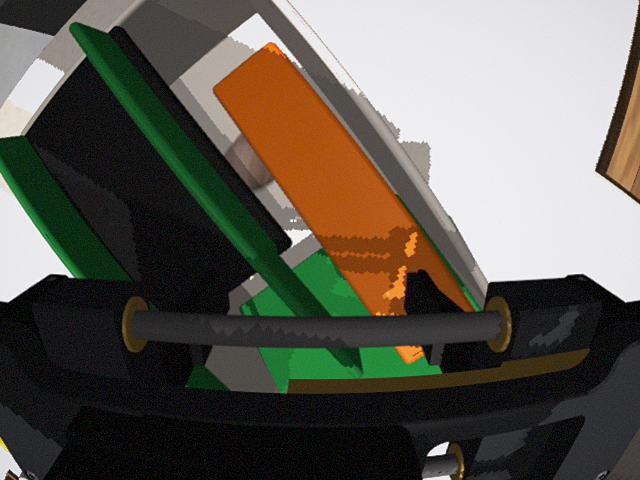

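View pics/scene5.png

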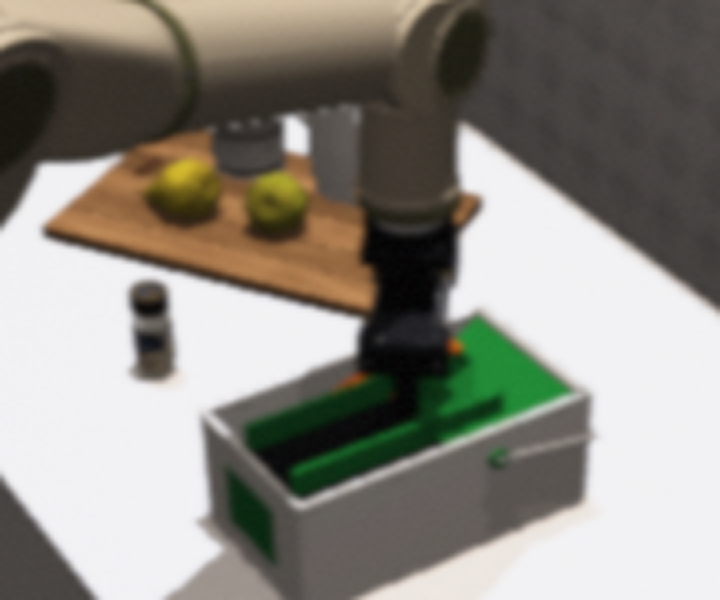

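```bash
python3 -m handwheel '0 0 -0.7 0 1;0 0 -1.5 0 1;0 0 -2.5 0 1;0 0 -3.5 0 1;0 0 -4.5 0 1;0 0 -5.5 0 1;0 0 -7 0 1;0 0 -9 0 1;0 0 -11 0 1;0 0 -14 0 1;0 0 -17 0 1;0 0 -17 0 1'; python3 -m handwheel '2 -4 0 0 1;4 -8 0 0 1;6 -11 0 0 1;6 -11 0 0 1;6 -11 0 0 1;6 -11 0 0 1;6 -11 0 0 1;6 -11 0 0 1'
python3 - <<'E'
from h import *
s=observe(); print(np.round(s["position"],4),s["clock"],np.round(s["contact_force"],1))
c=vision.camera("wrist"); cv2.imwrite(f"pics/wrist6.png",c["pixels"])
c=vision.camera("scene"); cv2.imwrite(f"pics/scene6.png",cv2.resize(c["pixels"][120:280,200:380],None,fx=4,fy=3.75,interpolation=cv2.INTER_CUBIC))
c=vision.camera("top"); cv2.imwrite(f"pics/top6.png",c["pixels"])
E
```

```text
clock: 7.13
position: [0.5823, 0.084, 0.3433]
tool_rot: [0.003, 0.31, 0.951, 0.001]
contact_force: [0.8, 0.9, 0.4]
grip_width: 0.0868
clock: 7.8
position: [0.4687, 0.0304, 0.3368]
tool_rot: [-0.001, 0.31, 0.951, 0.001]
contact_force: [-0.1, 0.2, -0.0]
grip_width: 0.0869
[0.4687 0.0304 0.3368] 7.8 [-0.1  0.2 -0. ]
```

View pics/wrist6.png

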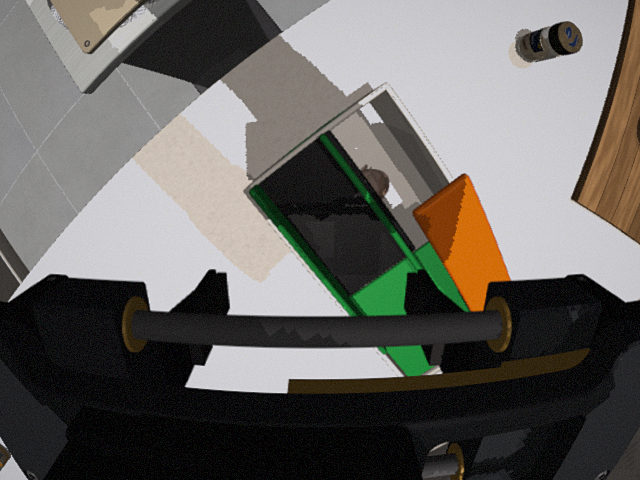

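View pics/scene6.png

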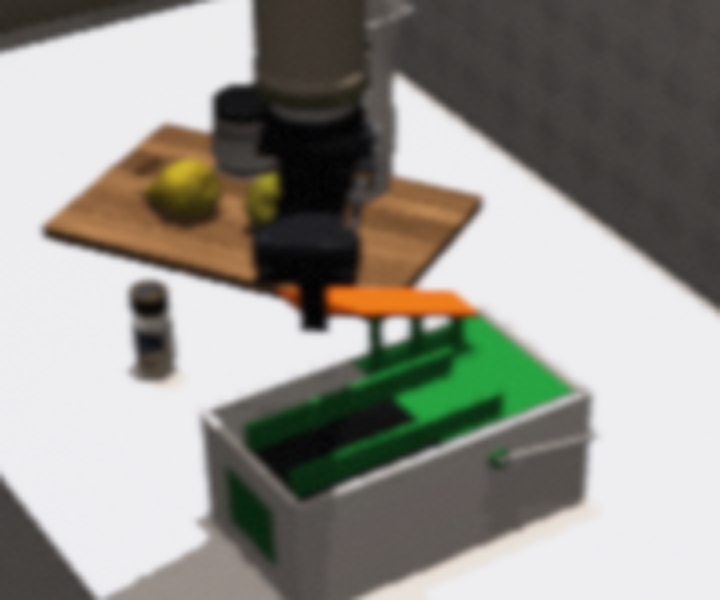

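View pics/top6.png

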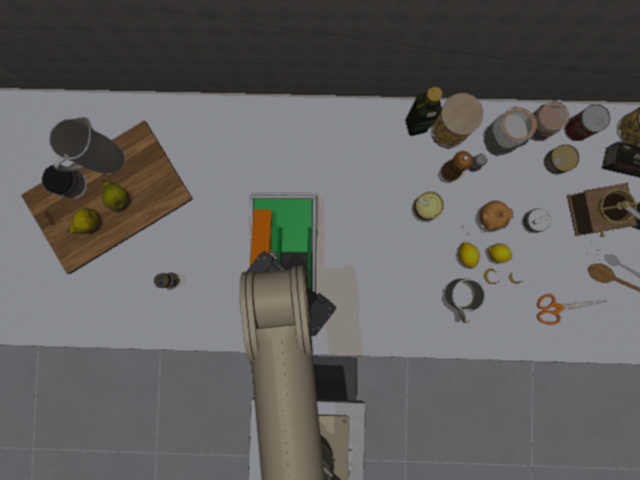

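```bash
python3 -m handwheel '0 0 0 0 1;0 0 0 0 1;0 0 0 0 1;0 0 0 0 1;0 0 0 0 1;0 0 0 0 1'
python3 - <<'E'
from h import *
from bench import order
c=vision.camera("wrist"); a=cv2.imread("pics/wrist6.png").astype(int); b=c["pixels"].astype(int)
print("change near bulb",np.abs(a-b)[150:210,330:400].mean(), "elsewhere",np.abs(a-b)[100:250,150:300].mean())
s=observe(); print(s["clock"],np.abs(s["qvel"]).max(),np.round(s["contact_force"],1)); print(order.finish_job())
E
```

```text
clock: 8.45
position: [0.468, 0.0298, 0.3371]
tool_rot: [0.0, 0.31, 0.951, -0.0]
contact_force: [0.1, 0.2, -0.3]
grip_width: 0.0869
change near bulb 9.599365079365079 elsewhere 4.682014814814814
8.5 0.0017950841329340177 [-0.2 -0.6 -0.4]
the job is handed in; nothing more can be done
None
```

The garlic bulb is in the caddy, the flap is shut again, and I handed the job in at 8.5 s of the 38 s allowed.

I turned the gripper about 36° so the two fingers could do different jobs. One pressed the orange bar to about 6 mm above deck level, where I worked the flap angle out to be about 0.5 rad, while the bulb was still in place on the lane. With the bar kept down, the other finger pushed the bulb over the lip. It drifted toward the left rail on the way, so I shifted about 5 mm to that side. I then lifted straight up, let the flap close, and moved the arm clear.

**Last checks:**
- **Flap and bulb:** the scene picture shows the flap level and the lane empty. The wrist picture shows the bulb inside the caddy, seen through the notch at about pixel (370, 180).
- **Robot:** the arm was still, with contact force under 1 N. The largest force reading I saw during the job was about 6 N.
- **Other things:** the mug, spice jar, tin and lemons look unmoved in the top picture.
- **Not fully confirmed:** the picture area around the bulb changed slightly more over the last 0.65 s than a plain area did (9.6 against 4.7 grey levels). That could be the arm settling by under 1 mm or a small rocking of the bulb, so I can't say it was completely at rest.

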